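# Set the sander guard and torque its lock to the first click

## Robot

A 7-joint arm with a two-finger parallel gripper is mounted at the origin on the work surface. World frame = base frame: x ahead of the robot, y to its left, z up, the work surface at z = 0. Lengths are in m, angles in rad, forces in N, time in s.
With the tool pointing down it reaches from about 0.425 to 0.825 m from the base axis. Payload 3.6 kg.
Tool frame: the origin (TCP) lies at the very end of the fingers, on their centre line; the grasp point (between the pads) lies 19 mm behind it; x points along the fingers, y is the direction in which the jaws open and shut, and the axes are right-handed (so a half turn about x gives the same grasp; the last joint's range is limited). The gripper opens to 85 mm and grips with 20 to 120 N. Pads are 22 mm wide; open, the fingers measure 114 mm over their backs; the gripper's body (76 mm by 85 mm) begins 54 mm behind the grasp point. The pads swing forward as they close: fully open they stand 13 mm farther back than shut.
Start: joints at [-1.266, 0.615, -0.013, 1.423, 0.008, 1.103, -0.04], TCP at [0.211, 0.615, 0.2] pointing down, gripper open.
Joint ranges: [-3.12, 3.12], [-0.3, 2.06], [-1.34, 1.32], [0.26, 2.42], [-1.36, 4.5], [0.01, 1.98], [-2.84, 2.84]. Speed limits (rad/s): [2.79, 2.79, 3.14, 3.14, 3.14, 3.14, 3.14].

## Interface

Orientations are given as a 3x3 rotation matrix whose columns are the frame's x, y, z axes.
In Python, from bench import r, viewer gives the robot as it stands.
- The arm moves only by the tool move_arm, never from a script. Its argument "commands" is text: rows parted by semicolons, each of 4 numbers parted by spaces: the shift along the world's x, y, z in cm, then the turn about the world's z in degrees. A call has 1 to 12 rows; each row is the pose to reach, as a shift and turn from the pose commanded when the call began; what a row does not reach only later rows make up. A row lasts 1/8 s, in which the tool goes at most 62.5 mm and 10.7 degrees, less where a joint would pass 70% of its speed; a pose out of reach is approached as far as the arm can. A call with a gripper value outside its range is refused whole. "grip" is the closure, from -1 (fully open) to 1 (shut), so that 0 is half open, set as the call begins (left out, the last holds). The fingers move at their own pace and stop on an object; the grip force is fixed at half the most. Time passes only in rows, so rows that repeat a pose let the fingers close. It gives the time, the measured TCP pose, the force and the opening at its end, in the units of the state.
- r.observe(): the state, without advancing time (a new reading comes with each control period).
- viewer.read_camera(name): name is "scene" or "top" or "wrist"; returns (picture, depth): 400x640x3 uint8, red, green, blue; 400x640 float32, m along the optical axis (not along the pixel's ray), 0 where there is no reading.
- viewer.camera_model(name): a dict with "mtx" (3x3 intrinsics, pixels), "rvec" (rotation vector, rad) and "tvec" (3), from world to camera coordinates, as OpenCV has them; the wrist camera has in their place "mount" (4x4, takes a point from camera to tool coordinates, whose origin is the TCP and whose axes are the tool frame's). Camera axes: x right, y down, z forward; pixel columns grow to the right and rows downward; lengths in m; the calibration is good to about 2 mm. A picture is of the moment at which its call begins: read the wrist's pose just before it. camera_model takes no time and is no camera call.
- r.sign_off(): hands the job in, once; it reports no verdict.
The state is a dict: "time_s": time; "joint_positions": joint angles; "qd": joint speeds; "joint_torque": joint torques, N m; "position": TCP position; "tool_rot": TCP orientation; "ft_force": force on the tool from outside, world axes, zero at the start; "torque": the same for the moment, N m; "width": opening from 0.0 (shut) to 1.0 (fully open).
Only numpy, scipy, OpenCV 4.12 (cv2) and the standard library are available. Lean on these libraries where they do the work, as an engineer would, in place of code of your own. Each camera call takes 0.05 s, during which the arm holds its last target. There are 200 camera calls.

## Task

On the bench sander, push the clear guard up by the yellow rail along its lower edge until its yellow pointer is level with the red height mark. Then lock it there: swing the red-balled clamp lever clockwise (seen from above) until its torque clutch clicks once, stop at that first click, and let go; a second click over-tightens the screw. Leave the frames and tools on the bench where they lie.

Things in the scene. Friction and masses are not known exactly. Their poses are not given: they have to be found in the camera images.
- rail (a point): Centre of the yellow round rail (14 mm diameter, 190 mm long) on the clear guard's lower edge. y axis along the rail, z up, x into the sander. It stands 30 mm in front (-x) of the 200 mm wide, 140 mm tall pane, on two 8 mm wide, 12 mm tall brackets 85 mm to either side of its centre; free below down to the sander's base plate, 25 mm above the bench.
- guard (a joint): Height of the guard in m: 0 with the rail 110 mm above the bench, up to 0.14. It slides only vertically, between two 16 mm posts in the pane's plane, 115 mm to either side of the rail's centre, joined 400 mm above the bench by a crossbar. It is counterbalanced and stays where it is left; about 1 to 6 N moves it up or down.
- pointer (a point): Tip of the yellow pointer at the guard's +y end, at the same height as the rail's centre line; it rises with the guard.
- mark: Red height mark, a flat clip 26 mm wide and 5 mm thick on the white scale strip just beyond the pointer; origin at the middle of its thickness. It does not move.
- lever_axis (a point): Point on the clamp lever's upright turning axis at mid-height of its bar (134 mm above the bench), on top of a round teal head 62 mm, hub 70 mm in diameter. x axis along the lever to the ball, z up; it turns with the lever. The bar is aluminium, 14 mm wide and 14 mm tall, bare from 35 to 105 mm from the axis, with nothing below it but base plate and bench.
- lever_ball (a point): Centre of the red ball (30 mm diameter) on the lever's end, 120 mm from the axis. Clockwise, the lever first turns the screw with light resistance (1 to 2 N at 85 mm from the axis) for 0.35 to 0.75 rad, different each time and not readable beforehand; then the screw is tight and the resistance rises sharply to about 7 N at 85 mm, where the clutch slips and clicks.
- lever (a joint): Slip of the click clutch in rad: the lever's angle against the screw below it (not against the sander). 0 until the screw is tight; then the lever slips, its resistance fading to nothing at 0.15, and snaps forward by itself to 0.30: the click. It stays there when let go (let go before 0.15, it springs back to 0). Pushed on, it resists again and slips to a second click: above 0.4 is over-tightened.
- bed_frame: Bamboo frame, 105 x 150 x 30 mm, lying on the sander bed behind the guard; origin under its centre.
- tape: Tape measure, yellow and black, 60 x 32 x 58 mm, standing on the sander's base plate beyond the clamp head; origin under its centre.
- frame: Bamboo frame, 140 x 200 x 22 mm, lying on the bench near the robot's right; origin under its centre.
- pliers: Green-handled pliers, 155 mm long, lying on the left; origin under the middle.
- hammer: Hammer lying on the right of the bench.
- glue: White glue bottle, 60 mm diameter, 170 mm tall, standing on the right; origin under its centre.
- driver: Screwdriver lying on the bench in front of the robot.

How it is judged:
On the way, in this order (a step that is already met when the one before it is completed fails the run):
1. the guard's pointer is level with the red mark (within 6 mm), the lever not yet clicked (z of pointer in the frame of mark between -0.006 and 0.006 m and value of joint lever below 0.1 rad), for 0.3 s.
2. the clamp lever has clicked (value of joint lever above 0.22 rad), for 0.2 s.
At the end, for the whole second after the job is handed in: The guard's pointer is level with the red mark within 6 mm, and the lever rests past its first click (slip 0.22 to 0.4 rad), with nothing touched (z of pointer in the frame of mark between -0.006 and 0.006 m and value of joint lever between 0.22 and 0.4 rad).
It fails at once if the screw over-tightened: the lever pushed on past the first click into a second (slip above 0.4 rad) (value of joint lever above 0.4 rad).
It fails at once if the lever clicked while the guard is more than 8 mm off the mark (value of joint lever above 0.15 rad and (z of pointer in the frame of mark above 0.008 m or z of pointer in the frame of mark below -0.008 m)).
It fails at once if a frame or tool moved by more than 30 mm (distance of any of bed_frame, tape, frame, pliers, hammer, glue, driver from where it was at the start of the episode above 0.03 m).
It also fails if it takes over 64 s, if anything falls off the work surface, if the arm or the gripper's body presses on something with over 40 N, if the wrist force passes 120 N, or if a joint passes its speed limit or range.

## Working session

There is one attempt and no reset: what is moved stays moved. The work goes in short steps, Python scripts to look and compute and a tool call to move; the robot and the scene stay as the last step left them, time stands still between calls to the robot, and variables do not carry over. Pictures are saved under pics/ and viewed, about 8 in all and at most 12, crops included, and the job is handed in when it is done.

Besides the shell and the picture viewer there is one more tool, called after ">>>" as name(argument=value, ...) on one line, values as JSON. move_arm: Moves the arm, as the interface text tells. Its arguments: {"type":"object","properties":{"commands":{"type":"string"},"grip":{"type":"number"}},"required":["commands"]}

```bash
ls; mkdir -p pics; cat > h.py <<'E'
import numpy as np,cv2
from bench import r,viewer
def look(n,tag):
    s=r.observe(); p,d=viewer.read_camera(n); cv2.imwrite(f'pics/{tag}.png',p[:,:,::-1]); np.savez(f'pics/{tag}.npz',p=p,d=d,pos=s['position'],rot=s['tool_rot']); return p,d
def world(n,tag,u,v,k=0):
    f=np.load(f'pics/{tag}.npz'); d=f['d']; w=d[v-k:v+k+1,u-k:u+k+1]; z=np.median(w[w>0]) if (w>0).any() else 0
    m=viewer.camera_model(n); K=np.array(m['mtx']); c=np.linalg.inv(K)@[u,v,1]*z
    if 'mount' in m:
        t=(np.array(m['mount'])@np.r_[c,1])[:3]; return np.array(f['rot'])@t+f['pos']
    R=cv2.Rodrigues(np.array(m['rvec'],float))[0]; return R.T@(c-np.array(m['tvec']).ravel())
E
python3 - <<'E'
from h import *
for n in('scene','top'): look(n,n+'1')
s=r.observe();print(s)
a=cv2.imread('pics/scene1.png');b=cv2.imread('pics/top1.png')
cv2.imwrite('pics/both.png',cv2.resize(np.vstack([a,b]),(480,600)))
E
```

```text
pics
{'time_s': 0.1, 'joint_positions': array([-1.26649136,  0.61585593, -0.01262403,  1.42473848,  0.00806238,
        1.10344216, -0.04036714]), 'qd': array([ 0.0006088 , -0.00228505, -0.00058693, -0.00340521, -0.00015068,
       -0.00152962, -0.00059313]), 'joint_torque': array([ 1.72309316e-03, -4.70385432e+01,  2.60518324e-01, -1.71573865e+01,
        1.01615427e-02,  5.84880385e-03,  9.87355664e-08]), 'position': array([0.21084662, 0.61403266, 0.19873243]), 'tool_rot': array([[-7.83885695e-04,  3.24720763e-01,  9.45809606e-01],
       [-2.26315180e-03,  9.45806899e-01, -3.24721709e-01],
       [-9.99997132e-01, -2.39505541e-03, -6.51211956e-06]]), 'ft_force': array([-0.66802876,  0.60940966, -0.09058532]), 'torque': array([-0.00608566,  0.02174866, -0.07027073]), 'width': 1.0021281701497193}
```

View pics/scene1.png

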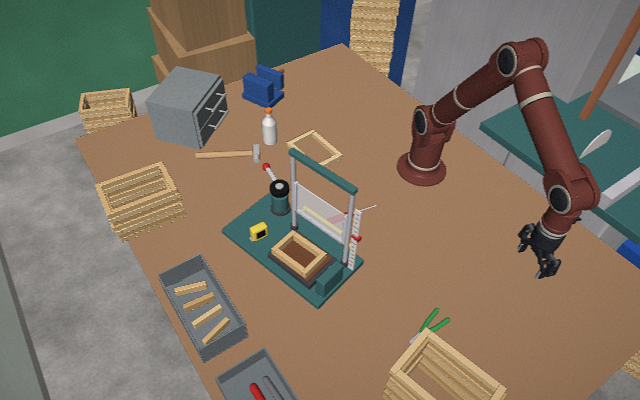

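View pics/top1.png

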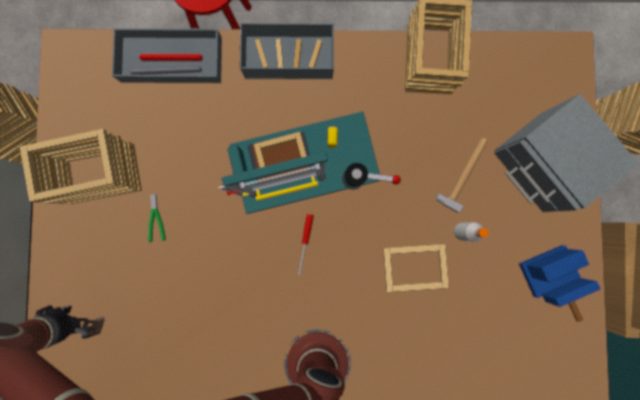

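The top view shows the yellow rail near (286,188), lever hub (356,175), ball (397,180), red mark (~232,190). Next I'll measure them and enlarge that area.

```bash
python3 - <<'E'
from h import *
a=cv2.imread('pics/top1.png')[100:230,205:415];b=cv2.imread('pics/scene1.png')[140:310,220:390]
cv2.imwrite('pics/c1.png',np.vstack([cv2.resize(a,(630,390),interpolation=3)]))
cv2.imwrite('pics/c2.png',cv2.resize(b,(595,595),interpolation=3))
for n,u,v in [('railL',257,194),('railR',316,181),('ball',397,180),('hub',356,175),('bar',380,179),('mark',232,190),('tape',333,136),('driver',307,230),('glue',468,231),('base',240,205),('base',372,160)]: print(n,world('top','top1',u,v,1).round(3))
for n,u,v in [('ball',267,167),('hub',280,186),('mark',358,239),('railR',306,209),('railL',342,228)]: print(n,world('scene','scene1',u,v,1).round(3))
E
```

```text
railL [0.541 0.181 0.135]
railR [0.592 0.005 0.027]
ball [ 0.583 -0.236  0.146]
hub [ 0.597 -0.114  0.148]
bar [ 0.586 -0.187  0.14 ]
mark [0.544 0.234 0.236]
tape [ 0.729 -0.048  0.083]
driver [0.432 0.034 0.027]
glue [ 0.431 -0.457  0.115]
base [ 0.514  0.259 -0.001]
base [ 0.663 -0.179  0.025]
ball [ 0.587 -0.224  0.142]
hub [ 0.6   -0.114  0.146]
mark [0.547 0.255 0.209]
railR [0.598 0.048 0.18 ]
railL [0.563 0.196 0.212]
```

View pics/c1.png

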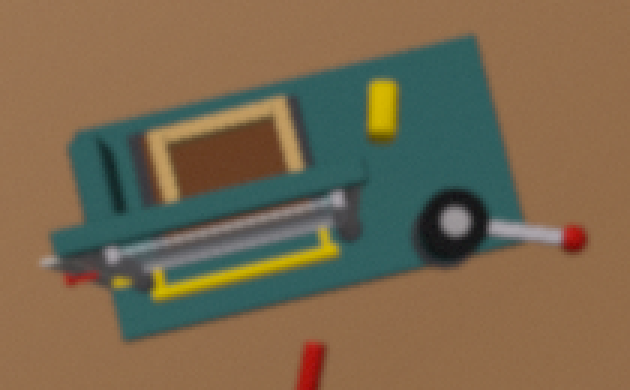

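View pics/c2.png

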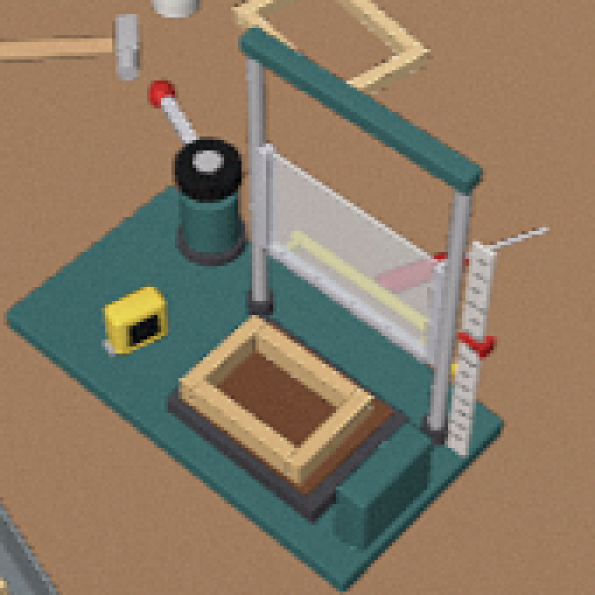

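The crops show the rail from top (256,198) to (318,183). The lever hub is at (357,174) and the ball at (396,179). The red clip sits above the pointer on the white strip, at scene (357,239). Now I'll compute the rail frame and the mark and pointer positions.

```bash
python3 - <<'E'
from h import *
def ray(n,u,v,z):
    m=viewer.camera_model(n);R=cv2.Rodrigues(np.array(m['rvec'],float))[0];C=-R.T@np.array(m['tvec']).ravel()
    d=R.T@np.linalg.inv(np.array(m['mtx']))@[u,v,1]; return C+d*(z-C[2])/d[2]
p=cv2.imread('pics/top1.png').astype(int); b,g,rr=p[...,0],p[...,1],p[...,2]
M=(rr>150)&(g>130)&(b<90); M[:150]=0;M[215:]=0
v,u=np.nonzero(M); k=u>252; c=np.polyfit(u[k],v[k],1); print('fit',c,u[k].min(),u[k].max())
for uu in (255.7,317.7,286.7): print(ray('top',uu,193,0.115) if 0 else ray('top',uu,np.polyval(np.array([-14.4/62,0]),uu-255.7)+197.2,0.117).round(3))
for q in ((356.7,174.3,.148),(396,179.3,.14)): print('lever',ray('top',*q).round(3))
for n in('top','scene'):
    p=cv2.imread(f'pics/{n}1.png').astype(int); b,g,rr=p[...,0],p[...,1],p[...,2]
    for nm,M in (('red',(rr>130)&(g<70)&(b<70)),('yel',(rr>130)&(g>110)&(b<80))):
        box=(slice(180,200),slice(222,256)) if n=='top' else (slice(230,255),slice(345,366))
        v,u=np.nonzero(M[box]); v+=box[0].start;u+=box[1].start
        for a,c in zip(u,v): print(n,nm,a,c,world(n,n+'1',a,c).round(3))
m=viewer.camera_model('wrist');print(np.round(m['mount'],3),m['mtx'])
E
```

```text
fit [-7.44893789e-02  2.08898060e+02] 256 639
[0.532 0.188 0.117]
[ 0.577 -0.     0.117]
[0.555 0.094 0.117]
lever [ 0.599 -0.116  0.148]
lever [ 0.586 -0.235  0.14 ]
top red 235 191 [0.544 0.232 0.206]
top red 236 191 [0.544 0.229 0.209]
top red 227 192 [0.54  0.253 0.212]
top red 228 192 [0.54  0.25  0.211]
top red 231 192 [0.541 0.243 0.206]
top red 232 192 [0.541 0.24  0.21 ]
top red 233 192 [0.541 0.238 0.206]
top red 234 192 [0.541 0.235 0.205]
top red 235 192 [0.541 0.232 0.207]
top red 227 193 [0.538 0.254 0.209]
top red 228 193 [0.538 0.25  0.212]
top red 229 193 [0.538 0.249 0.207]
top red 230 193 [0.538 0.247 0.203]
top red 231 193 [0.538 0.244 0.204]
top red 232 193 [0.538 0.241 0.204]
top red 233 193 [0.538 0.238 0.203]
top red 234 193 [0.538 0.234 0.208]
top red 227 194 [0.535 0.253 0.21 ]
top red 228 194 [0.535 0.25  0.212]
top red 229 194 [0.535 0.248 0.207]
top red 230 194 [0.535 0.246 0.205]
top yel 222 192 [ 0.558  0.32  -0.002]
top yel 244 192 [0.544 0.213 0.174]
top yel 245 192 [0.544 0.211 0.166]
top yel 223 193 [0.554 0.316 0.   ]
top yel 243 193 [0.544 0.223 0
[... 2732 characters left out ...]
ed 358 238 [0.544 0.252 0.209]
scene red 359 238 [0.543 0.255 0.211]
scene red 355 239 [0.55  0.246 0.202]
scene red 356 239 [0.552 0.253 0.21 ]
scene red 357 239 [0.55  0.254 0.21 ]
scene red 358 239 [0.549 0.257 0.213]
scene red 356 240 [0.549 0.249 0.199]
scene red 357 240 [0.551 0.256 0.208]
scene red 357 241 [0.55  0.256 0.202]
scene yel 349 244 [0.543 0.215 0.135]
scene yel 349 245 [0.543 0.215 0.129]
scene yel 349 246 [0.547 0.22  0.133]
[[ 0.001 -0.316  0.949 -0.174]
 [ 1.     0.    -0.001  0.   ]
 [ 0.     0.949  0.316 -0.081]
 [ 0.     0.     0.     1.   ]] [[311.65372722   0.         316.02428739]
 [  0.         311.65372722 196.18566898]
 [  0.           0.           1.        ]]
```

>>> move_arm(commands="2 -5.4 1 -6;4.8 -10.8 2 -12;7.2 -16.2 3 -20;9.6 -21.6 4 -28;12 -27 5 -36;14.4 -32.4 5 -44;16.8 -37.8 5 -52;19.2 -43.2 5 -57;21.6 -48.6 5 -57;23.9 -54.4 5 -57;23.9 -54.4 5 -57;23.9 -54.4 5 -57", grip=-1)

```text
time_s: 1.6
position: [0.4496, 0.0712, 0.2494]
tool_rot: [[-0.001, 0.97, 0.243], [0.001, 0.243, -0.97], [-1.0, -0.001, -0.001]]
ft_force: [-0.7, 0.8, 0.1]
width: 0.999
```

```bash
python3 - <<'E'
from h import *
s=r.observe();print(s['position'],s['tool_rot'][:,1],s['joint_positions'],s['ft_force'])
look('wrist','w1')
p=cv2.imread('pics/top1.png').astype(int); M=(p[...,2]>150)&(p[...,1]>130)&(p[...,0]<90)
v,u=np.nonzero(M); k=(u>262)&(u<312)&(v>180)&(v<200)
W=np.array([world('top','top1',a,b) for a,b in zip(u[k],v[k])]); W=W[(W[:,2]>.1)&(W[:,2]<.16)];print(len(W),np.percentile(W[:,2],[10,50,90])); c=np.polyfit(W[:,1],W[:,0],1);print(c,np.polyval(c,.09))
E
```

```text
[0.44956316 0.07123927 0.24941713] [ 0.97010207  0.24269445 -0.00117485] [-0.51363938  0.27291387  0.40133578  1.88804282 -0.12582653  1.00624962
  0.18716531] [-0.66601289  0.7779963   0.09902372]
169 [0.13324935 0.13637492 0.13911569]
[-0.25447433  0.57593817] 0.5530354775853444
```

View pics/w1.png

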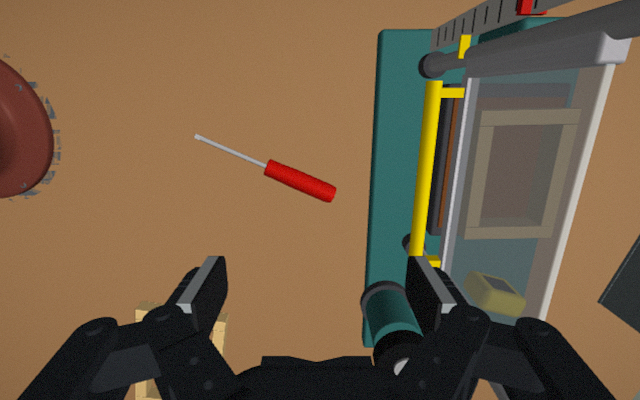

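The wrist view shows the rail from (434,82) to (420,255), the pointer at (465,45), and the red mark at (530,5). The +x finger (430,280) is in front of the rail. Now I'll measure with the wrist depth.

```bash
python3 - <<'E'
from h import *
for n,u,v in [('rail',433,100),('rail',428,160),('rail',423,220),('ptr',465,45),('ptr',465,40),('mark',530,6),('mark',526,9),('mark',536,9),('pane?',457,160),('fing',430,290),('fingtip',412,262)]: print(n,u,v,world('wrist','w1',u,v,1).round(4))
E
```

```text
rail 433 100 [0.5308 0.1686 0.137 ]
rail 428 160 [0.5453 0.1172 0.1372]
rail 423 220 [0.5619 0.059  0.1372]
ptr 465 45 [0.5427 0.2173 0.1326]
ptr 465 40 [0.5412 0.2209 0.1326]
mark 530 6 [0.5446 0.2302 0.2057]
mark 526 9 [0.5431 0.2283 0.2053]
mark 536 9 [0.546  0.2277 0.2109]
pane? 457 160 [0.5703 0.124  0.1396]
fing 430 290 [0.4888 0.0917 0.323 ]
fingtip 412 262 [0.489  0.0905 0.3004]
```

>>> move_arm(commands="0 0 -5 0;0 0 -10 0;0 0 -14 0;0 0 -15.4 0;0 0 -15.4 0;1.5 0.4 -15.4 0;2.9 0.7 -15.4 0;2.9 0.7 -15.4 0;2.9 0.7 -15.4 0")

```text
time_s: 2.78
position: [0.4788, 0.0777, 0.0961]
tool_rot: [[-0.0, 0.97, 0.243], [0.0, 0.243, -0.97], [-1.0, -0.0, -0.0]]
ft_force: [-0.6, 0.1, 0.6]
width: 1.002
```

>>> move_arm(commands="0.3 0.08 0 0;0.6 0.16 0 0;0.9 0.24 0 0;1.2 0.3 0 0;1.2 0.3 0 0")

```text
time_s: 3.4
position: [0.4914, 0.0808, 0.0957]
tool_rot: [[0.0, 0.97, 0.243], [-0.0, 0.243, -0.97], [-1.0, 0.0, 0.0]]
ft_force: [-0.4, -0.6, -0.7]
width: 1.0
```

>>> move_arm(commands="0.15 0.04 0 0;0.3 0.08 0 0;0.45 0.12 0 0;0.45 0.12 0 0")

```text
time_s: 3.9
position: [0.4957, 0.082, 0.0958]
tool_rot: [[0.0, 0.97, 0.243], [0.0, 0.243, -0.97], [-1.0, 0.0, -0.0]]
ft_force: [0.3, 0.4, 0.7]
width: 0.994
```

>>> move_arm(commands="0.15 0.04 0 0;0.3 0.08 0 0;0.3 0.08 0 0")

```text
time_s: 4.28
position: [0.4987, 0.0828, 0.0958]
tool_rot: [[0.0, 0.97, 0.243], [0.0, 0.243, -0.97], [-1.0, 0.0, -0.0]]
ft_force: [0.7, 0.3, 0.5]
width: 1.0
```

```bash
python3 - <<'E'
from h import *
look('wrist','w2')
for u,v in [(433,100),(428,160),(460,60)]: print(world('wrist','w2',u,v,1).round(3))
E
```

```text
[0.527 0.17  0.135]
[0.533 0.146 0.136]
[0.575 0.208 0.025]
```

View pics/w2.png

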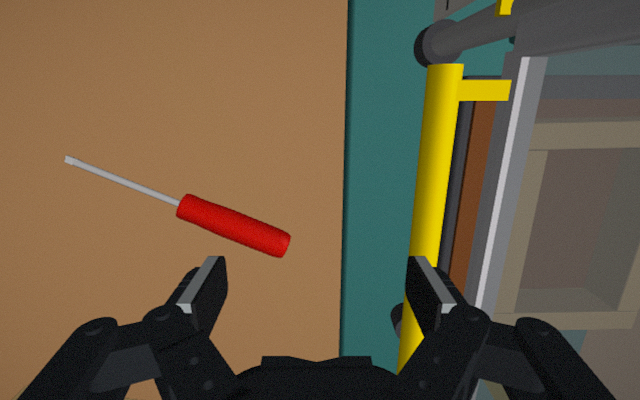

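The view shows the rail running down the image from (445,70) to (405,360), with the finger (412–470, 258–330) over it. I'll check the finger's 3D points against the rail's.

```bash
python3 - <<'E'
from h import *
f=np.load('pics/w2.npz');pos=f['pos'];ax=np.array([.97,.243,0])
print(pos)
for v in (230,250,262,275,290,310,340,360):
    print(v,[(u,*(np.r_[(W-pos)@ax,(W-pos)@[-.243,.97,0],W[2]]*1000).round().astype(int)) for u in range(396,480,8) for W in [world('wrist','w2',u,v)]])
E
```

```text
[0.49873426 0.08282046 0.0957836 ]
230 [(396, np.int64(69), np.int64(-31), np.int64(25)), (404, np.int64(75), np.int64(-31), np.int64(25)), (412, np.int64(47), np.int64(18), np.int64(131)), (420, np.int64(49), np.int64(20), np.int64(136)), (428, np.int64(52), np.int64(20), np.int64(137)), (436, np.int64(56), np.int64(20), np.int64(137)), (444, np.int64(100), np.int64(-21), np.int64(48)), (452, np.int64(105), np.int64(-19), np.int64(51)), (460, np.int64(109), np.int64(-18), np.int64(54)), (468, np.int64(115), np.int64(-18), np.int64(54)), (476, np.int64(79), np.int64(17), np.int64(129))]
250 [(396, np.int64(70), np.int64(-50), np.int64(25)), (404, np.int64(77), np.int64(-50), np.int64(25)), (412, np.int64(47), np.int64(7), np.int64(132)), (420, np.int64(50), np.int64(9), np.int64(136)), (428, np.int64(53), np.int64(10), np.int64(138)), (436, np.int64(58), np.int64(9), np.int64(136)), (444, np.int64(101), np.int64(-37), np.int64(50)), (452, np.int64(106), np.int64(-36), np.int64(52)), (460, np.int64(111), np.int64(-34), np.int64(55)), (468, np.int64(117), np.int64(-35), np.int64(54)), 
[... 2685 characters left out ...]
np.int64(43), np.int64(12), np.int64(196)), (468, np.int64(45), np.int64(12), np.int64(196)), (476, np.int64(47), np.int64(11), np.int64(195))]
360 [(396, np.int64(80), np.int64(-173), np.int64(26)), (404, np.int64(48), np.int64(-59), np.int64(135)), (412, np.int64(24), np.int64(17), np.int64(209)), (420, np.int64(26), np.int64(17), np.int64(208)), (428, np.int64(28), np.int64(18), np.int64(209)), (436, np.int64(31), np.int64(16), np.int64(207)), (444, np.int64(33), np.int64(16), np.int64(207)), (452, np.int64(35), np.int64(16), np.int64(207)), (460, np.int64(36), np.int64(17), np.int64(208)), (468, np.int64(38), np.int64(17), np.int64(208)), (476, np.int64(45), np.int64(10), np.int64(202))]
```

The numbers show the open fingertips at z≈0.146, above the rail (top 0.137), so the finger passed over it. I'll back off, go 5.5 cm lower and approach again.

>>> move_arm(commands="-1 -0.25 0 0;-2 -0.5 0 0;-2 -0.5 0 0;-2 -0.5 -3 0;-2 -0.5 -5.5 0;-2 -0.5 -5.5 0;-1.3 -0.32 -5.5 0;-1.3 -0.32 -5.5 0")

```text
time_s: 5.32
position: [0.486, 0.0795, 0.0415]
tool_rot: [[0.001, 0.97, 0.243], [0.0, 0.243, -0.97], [-1.0, 0.001, 0.0]]
ft_force: [-1.4, 0.1, 1.2]
width: 0.996
```

>>> move_arm(commands="0.2 0.05 0 0;0.4 0.1 0 0;0.4 0.1 0 0")

```text
time_s: 5.7
position: [0.4854, 0.0795, 0.0407]
tool_rot: [[-0.008, 0.97, 0.242], [-0.001, 0.242, -0.97], [-1.0, -0.008, -0.001]]
ft_force: [-8.4, -2.5, 4.6]
width: 0.999
```

>>> move_arm(commands="0.2 0.05 0 0;0.4 0.1 0 0;0.4 0.1 0 0")

```text
time_s: 6.08
position: [0.4878, 0.0803, 0.0403]
tool_rot: [[-0.011, 0.97, 0.242], [-0.001, 0.242, -0.97], [-1.0, -0.011, -0.002]]
ft_force: [-9.7, -3.0, 3.9]
width: 1.001
```

>>> move_arm(commands="0.2 0.05 0.2 0;0.3 0.07 0.5 0;0.3 0.07 1 0;0.3 0.07 1.5 0;0.3 0.07 2 0;0.3 0.07 2 0")

```text
time_s: 6.82
position: [0.4878, 0.0804, 0.0594]
tool_rot: [[-0.017, 0.97, 0.242], [-0.002, 0.242, -0.97], [-1.0, -0.017, -0.002]]
ft_force: [-13.1, -2.7, 1.2]
width: 0.998
```

```bash
python3 - <<'E'
from h import *
look('wrist','w3'); print(r.observe()['ft_force'])
for u,v in [(440,100),(435,120),(430,160),(425,200)]: print(world('wrist','w3',u,v,1).round(4))
E
```

```text
[-12.39053843  -3.53552975   3.02051372]
[0.5452 0.1735 0.0247]
[0.5465 0.1611 0.0247]
[0.5525 0.1355 0.0251]
[0.5592 0.1078 0.0252]
```

View pics/w3.png

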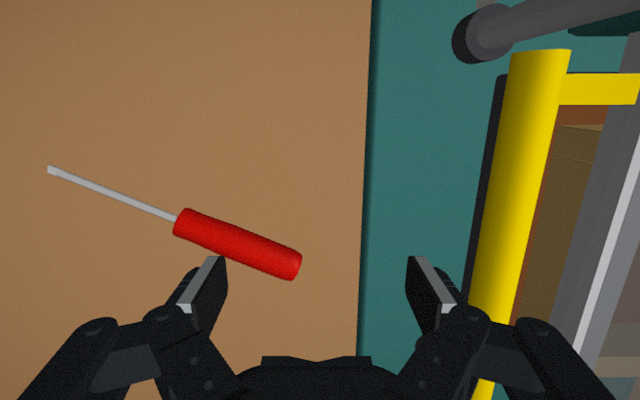

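The rail now runs from (540,50) to (485,390), touching the outer side of the finger at about (480,310). I'll check how high it is.

```bash
python3 - <<'E'
from h import *
f=np.load('pics/w3.npz');pos=f['pos'];ax=np.array([.97,.243,0])
for u,v in [(540,70),(535,100),(525,150),(515,200),(505,250),(495,290),(490,300),(485,350),(470,315),(450,285),(430,270),(520,345),(545,350)]:
    W=world('wrist','w3',u,v,1); print(u,v,W.round(4),((W-pos)@ax).round(3),((W-pos)@[-.243,.97,0]).round(3))
E
```

```text
540 70 [0.5265 0.1793 0.1425] 0.062 0.087
535 100 [0.5284 0.1718 0.143 ] 0.062 0.079
525 150 [0.5322 0.1585 0.1424] 0.062 0.065
515 200 [0.5359 0.1437 0.1428] 0.062 0.05
505 250 [0.5403 0.1272 0.1426] 0.062 0.033
495 290 [0.5434 0.1125 0.1427] 0.062 0.018
490 300 [0.5438 0.1081 0.1422] 0.061 0.013
485 350 [0.5396 0.0978 0.1551] 0.055 0.004
470 315 [0.5341 0.1053 0.1496] 0.051 0.013
450 285 [0.5402 0.1001 0.1234] 0.056 0.006
430 270 [0.5323 0.1025 0.119 ] 0.049 0.011
520 345 [0.5478 0.1034 0.1565] 0.064 0.008
545 350 [0.5497 0.1077 0.1622] 0.067 0.011
```

>>> move_arm(commands="0.4 0.1 0 0;0.8 0.2 0 0;0.8 0.2 0 0;0.8 0.2 0.3 0;0.8 0.2 0.6 0;0.8 0.2 1 0;0.8 0.2 1 0")

```text
time_s: 7.75
position: [0.4864, 0.0803, 0.067]
tool_rot: [[-0.037, 0.97, 0.241], [-0.005, 0.241, -0.971], [-0.999, -0.037, -0.004]]
ft_force: [-22.2, -7.2, 1.1]
width: 0.996
```

```bash
python3 - <<'E'
from h import *
look('wrist','w4'); 
f=np.load('pics/w4.npz');pos=f['pos'];ax=np.array([.97,.243,0]);print(r.observe()['ft_force'],pos)
for u,v in [(535,100),(525,150),(515,200),(505,250),(430,270)]:
    W=world('wrist','w4',u,v,1); print(u,v,W.round(4),((W-pos)@ax).round(3),((W-pos)@[-.243,.97,0]).round(3))
E
```

```text
[-21.91487388  -6.66199434   1.86588721] [0.48642392 0.08028777 0.06704058]
535 100 [0.529  0.172  0.1491] 0.064 0.079
525 150 [0.5325 0.1586 0.1491] 0.064 0.065
515 200 [0.5362 0.1438 0.1492] 0.064 0.049
505 250 [0.5405 0.1273 0.1492] 0.064 0.033
430 270 [0.532  0.1026 0.1259] 0.05 0.011
```

>>> move_arm(commands="0 0 0.5 0;0 0 1 0;0 0 1.5 0;0 0 2 0;0 0 2.5 0;0 0 3 0;0 0 3.5 0;0 0 4 0;0 0 4.5 0;0 0 5 0;0 0 5.3 0;0 0 5.3 0")

```text
time_s: 9.3
position: [0.4863, 0.0802, 0.1194]
tool_rot: [[-0.038, 0.97, 0.241], [-0.005, 0.241, -0.971], [-0.999, -0.038, -0.004]]
ft_force: [-24.8, -6.3, 0.3]
width: 1.003
```

```bash
cat > chk.py <<'E'
from h import *
import sys
t=sys.argv[1]
look('wrist',t)
f=np.load(f'pics/{t}.npz');pos=f['pos'];p=f['p'].astype(int);ax=np.array([.97,.243,0]);print(r.observe()['time_s'],r.observe()['ft_force'],pos)
M=(p[...,0]>150)&(p[...,1]>120)&(p[...,2]<70); R=(p[...,0]>120)&(p[...,1]<60)&(p[...,2]<60);R[:,:420]=0
v,u=np.nonzero(M);W=np.array([world('wrist',t,a,b) for a,b in zip(u[::3],v[::3])])
k=W[:,1]>.2;print('rail top',np.percentile(W[~k,2],[50,90,95]).round(4),'ptr',k.sum(),np.percentile(W[k,2],[10,50,90]).round(4) if k.any() else '')
v,u=np.nonzero(R);W=np.array([world('wrist',t,a,b) for a,b in zip(u,v)])
if len(W): print('mark',len(W),np.median(W,0).round(4),np.percentile(W[:,2],[5,25,50,75,95]).round(4))
E
python3 chk.py w5
```

```text
9.35 [-23.5844058   -6.13494753   0.49661116] [0.48632116 0.08023963 0.11940791]Traceback (most recent call last):
  File "chk.py", line 7, in <module>
    v,u=np.nonzero(M);W=np.array([world('wrist',t,a,b) for a,b in zip(u[::3],v[::3])])
                                  ~~~~~^^^^^^^^^^^^^^^
  File "h.py", line 7, in world
    m=viewer.camera_model(n); K=np.array(m['mtx']); c=np.linalg.inv(K)@[u,v,1]*z
ValueError: time passes only in moves, steps and waits
```

```bash
sed -i 's/^def world/CM={n:viewer.camera_model(n) for n in ("scene","top","wrist")}\ndef world/; s/m=viewer.camera_model(n); K/m=CM[n]; K/' h.py; python3 chk.py w6; python3 - <<'E'
from h import *
look('top','top2')
p=np.load('pics/top2.npz')['p'][160:230,200:300]
q=cv2.imread('pics/w6.png')
cv2.imwrite('pics/m1.png',np.vstack([cv2.resize(p[:,:,::-1],(640,448),interpolation=2)[:250],cv2.resize(q,(480,300))[:, :].repeat(1,0) if 0 else np.hstack([cv2.resize(q,(480,300)),np.zeros((300,160,3),np.uint8)])]))
E
```

```text
9.4 [-23.3442162   -6.5749393    1.43759157] [0.48634438 0.08023874 0.11942009]
rail top [0.2012 0.2021 0.2024] ptr 4 [0.0265 0.0341 0.0366]
```

View pics/m1.png

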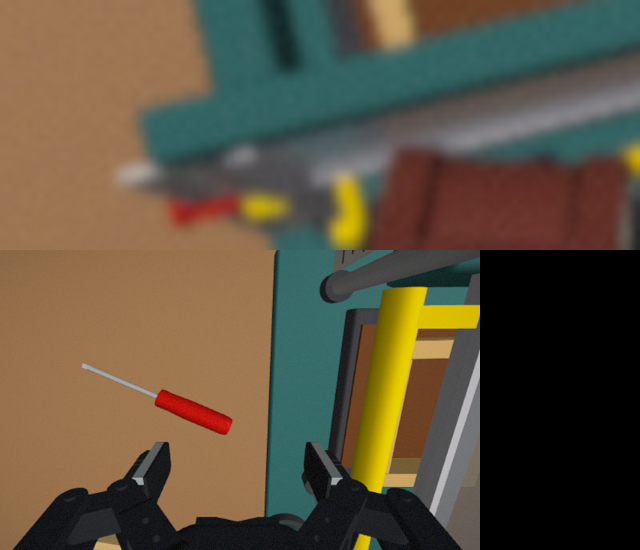

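The pointer (crop (265,207)) is now just short of the red mark (crop (200,210)). The rail is clear in the wrist view, and its top is at about 0.202. I'll compare the pointer and mark heights in the same image.

```bash
cat > cmp.py <<'E'
from h import *
import sys
for cam,t,box in (('top',sys.argv[1],(184,200,222,250)),('scene',sys.argv[2],(215,262,340,370))):
    look(cam,t) 
    p=np.load(f'pics/{t}.npz')['p'].astype(int); a,b,c,d=box
    for nm,M in (('mark',(p[...,0]>110)&(p[...,1]<70)&(p[...,2]<70)),('ptr',(p[...,0]>140)&(p[...,1]>115)&(p[...,2]<70))):
        v,u=np.nonzero(M[a:b,c:d]);W=np.array([world(cam,t,x+c,y+a) for x,y in zip(u,v)])
        if len(W):
            W=W[(W[:,2]>.1)&(W[:,2]<.3)&(W[:,1]>.2)&(W[:,1]<.27)]
            if len(W): print(cam,nm,len(W),np.median(W,0).round(4),np.percentile(W[:,2],[10,30,70,90]).round(4))
print(r.observe()['time_s'])
E
python3 cmp.py top3 scene3
```

```text
top mark 29 [0.5407 0.2405 0.2086] [0.2038 0.2051 0.2097 0.2154]
top ptr 16 [0.5417 0.2193 0.1971] [0.1942 0.1956 0.1989 0.2016]
scene mark 30 [0.5496 0.2523 0.2087] [0.2027 0.2049 0.2101 0.2125]
9.55
```

>>> move_arm(commands="0 0 0.4 0;0 0 0.8 0;0 0 1.1 0;0 0 1.1 0;0 0 1.1 0")

```text
time_s: 10.18
position: [0.4863, 0.0802, 0.1302]
tool_rot: [[-0.038, 0.97, 0.241], [-0.005, 0.241, -0.971], [-0.999, -0.039, -0.004]]
ft_force: [-24.5, -6.8, -0.0]
width: 0.996
```

```bash
python3 cmp.py top4 scene4; python3 chk.py w7
```

```text
top mark 25 [0.5407 0.2437 0.2078] [0.2041 0.2051 0.2105 0.2179]
top ptr 18 [0.5422 0.218  0.2074] [0.2032 0.207  0.2085 0.234 ]
scene mark 30 [0.5495 0.2514 0.2076] [0.2024 0.2048 0.2087 0.2118]
scene ptr 1 [0.5443 0.2167 0.2106] [0.2106 0.2106 0.2106 0.2106]
10.275
10.325 [-23.83387453  -6.63335251  -0.09527255] [0.48630684 0.0802268  0.13024513]
rail top [0.212  0.2129 0.2132] ptr 3 [0.0448 0.0451 0.0452]
```

>>> move_arm(commands="-0.8 -0.2 0 0;-1.6 -0.4 0 0;-2.6 -0.65 0 0;-4 -1 0 0;-5.5 -1.3 0 0;-5.5 2 4 0;-5.5 6 9 0;-5.5 9 13 0;-5.5 9 13 0;-5.5 9 13 0")

```text
time_s: 11.58
position: [0.4489, 0.1733, 0.2643]
tool_rot: [[-0.001, 0.97, 0.242], [-0.001, 0.242, -0.97], [-1.0, -0.001, 0.0]]
ft_force: [-1.2, -1.0, -0.4]
width: 0.999
```

```bash
python3 cmp.py top5 scene5; sed -i 's/w1/w1/' h.py; python3 chk.py w8; python3 - <<'E'
import cv2
q=cv2.imread('pics/w8.png');cv2.imwrite('pics/m2.png',cv2.resize(q[:200,360:640],(784,560),interpolation=2))
E
```

```text
top mark 25 [0.5408 0.2441 0.2061] [0.2027 0.2045 0.2098 0.215 ]
top ptr 20 [0.5419 0.2183 0.211 ] [0.208  0.2099 0.2135 0.2335]
scene mark 30 [0.5503 0.2495 0.2073] [0.2049 0.2066 0.2084 0.2112]
11.675
11.725 [ 0.8101117  -0.27791587  0.09435309] [0.44870657 0.17256308 0.2636021 ]
rail top [0.2155 0.2166 0.2167] ptr 75 [0.2098 0.211  0.2121]
mark 511 [0.5408 0.2486 0.2066] [0.2047 0.2057 0.2066 0.2099 0.211 ]
```

View pics/m2.png

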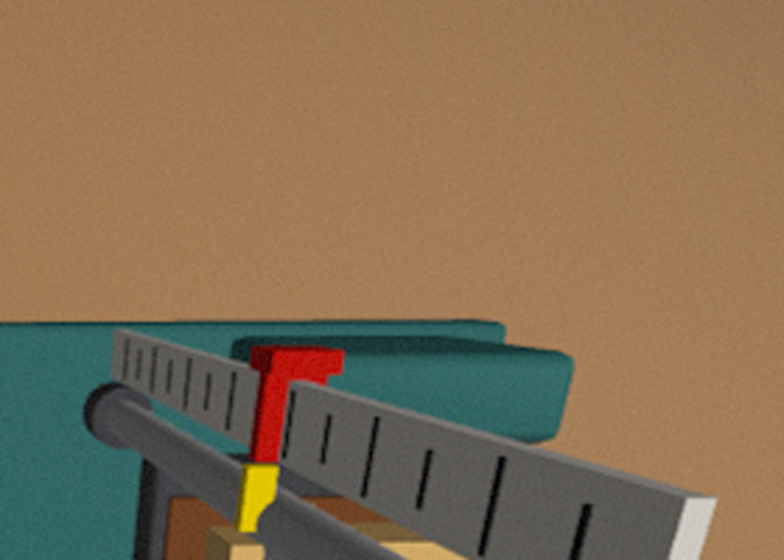

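The crop shows the red clip from (265,350) to (270,460) with the yellow pointer tip directly before it at (258,495). They're near level, and the pointer may be slightly high. I'll get per-pixel heights.

```bash
python3 - <<'E'
from h import *
p=np.load('pics/w8.npz')['p']
for v in (124,126,128,131,135,140,145,150,155,160,163,166,170,174,178,182):
    print(v,[(u,int(p[v,u,0]),int(p[v,u,1]),*(world('wrist','w8',u,v)*1000).round().astype(int).tolist()) for u in range(446,484,4) if p[v,u,0]>110 and p[v,u,2]<70 and (p[v,u,1]<60 or p[v,u,1]>120)])
E
```

```text
124 [(474, 114, 18, 548, 258, 201)]
126 [(458, 173, 16, 533, 253, 211), (462, 193, 28, 536, 254, 210), (466, 189, 24, 538, 255, 211), (470, 184, 16, 542, 255, 209), (474, 190, 24, 544, 256, 210), (478, 188, 23, 547, 257, 210), (482, 164, 45, 549, 257, 210)]
128 [(458, 188, 24, 533, 252, 210), (462, 184, 21, 536, 253, 210), (466, 185, 20, 539, 253, 210), (470, 188, 31, 542, 254, 210), (474, 183, 19, 544, 255, 211), (478, 184, 19, 547, 256, 210)]
131 [(458, 188, 23, 534, 250, 210), (462, 182, 14, 537, 251, 210), (466, 186, 25, 540, 251, 211), (470, 184, 22, 543, 252, 209), (474, 183, 19, 545, 253, 211), (478, 184, 18, 548, 254, 210)]
135 [(458, 185, 22, 537, 247, 206), (462, 184, 29, 541, 248, 205), (466, 176, 57, 543, 249, 205), (470, 180, 39, 546, 249, 206), (474, 183, 2, 549, 250, 206)]
140 [(454, 140, 9, 536, 243, 205), (458, 183, 13, 539, 244, 205)]
145 [(454, 175, 17, 538, 240, 205), (458, 182, 12, 539, 241, 207)]
150 [(454, 188, 19, 539, 236, 205), (458, 183, 23, 541, 237, 207)]
155 [(454, 183, 15, 540, 233, 205), (458, 185, 23, 543, 233, 206)]
160 [(454, 186, 24, 542, 229, 205), (458, 189, 23, 545, 230, 206)]
163 [(454, 187, 17, 543, 227, 205), (458, 184, 16, 546, 228, 205)]
166 [(450, 161, 141, 540, 224, 207), (454, 157, 141, 542, 225, 208), (458, 143, 129, 545, 226, 209)]
170 [(450, 225, 197, 538, 222, 212), (454, 224, 197, 542, 223, 211), (458, 194, 168, 545, 223, 210)]
174 [(450, 225, 199, 540, 219, 211), (454, 223, 195, 543, 220, 211)]
178 [(450, 223, 198, 541, 216, 212), (454, 225, 199, 544, 217, 211)]
182 [(446, 162, 140, 540, 212, 210), (450, 224, 196, 543, 213, 211)]
```

The same-image heights put the flat clip's top at ≈0.2055 (mid ≈0.203) and the pointer's top at ≈0.211 (centre ≈0.2085–0.2095). The guard crept up about 3 mm when I released it, so it sits ≈6 mm high. I'll press the rail down from above with the fingertip.

>>> move_arm(commands="1 -2 0 0;2 -4 0 0;3 -6 0 0;4 -8 0 0;5.3 -8.9 0 0;5.3 -8.9 -3 0;5.3 -8.9 -6 0;5.3 -8.9 -8.2 0;5.3 -8.9 -8.2 0;5.3 -8.9 -8.2 0")

```text
time_s: 12.98
position: [0.5033, 0.0852, 0.1833]
tool_rot: [[0.001, 0.97, 0.243], [0.0, 0.243, -0.97], [-1.0, 0.001, 0.0]]
ft_force: [0.2, -0.5, 0.1]
width: 0.999
```

```bash
python3 chk.py w9; python3 - <<'E'
from h import *
f=np.load('pics/w9.npz');pos=f['pos'];ax=np.array([.97,.243,0])
for v in (200,230,250,256,262,268,275):
    print(v,[(u,*(np.r_[(W-pos)@ax,(W-pos)@[-.243,.97,0],W[2]]*1000).round().astype(int).tolist()) for u in range(400,450,6) for W in [world('wrist','w9',u,v)]])
E
```

```text
13.025 [-0.55612727  0.06286074  0.97994967] [0.50333037 0.08519523 0.18332091]
rail top [0.2155 0.2164 0.2167] ptr 90 [0.2099 0.2109 0.2118]
200 [(400, 42, 30, 211), (406, 44, 31, 214), (412, 46, 32, 216), (418, 0, 81, 357), (424, 52, 32, 215), (430, 117, -24, 54), (436, 120, -21, 63), (442, 120, -17, 76), (448, 123, -14, 83)]
230 [(400, 43, 15, 213), (406, 45, 16, 216), (412, 47, 16, 216), (418, 50, 16, 216), (424, 55, 15, 213), (430, 122, -58, 53), (436, 121, -50, 71), (442, 121, -44, 84), (448, 127, -44, 84)]
250 [(400, 43, 4, 213), (406, 46, 5, 215), (412, 49, 5, 216), (418, 52, 4, 214), (424, 117, -81, 55), (430, 121, -78, 61), (436, 122, -71, 75), (442, 123, -66, 84), (448, 129, -65, 85)]
256 [(400, 44, 0, 213), (406, 46, 2, 216), (412, 43, 11, 232), (418, 46, 11, 233), (424, 49, 11, 232), (430, 122, -85, 62), (436, 121, -76, 77), (442, 124, -72, 85), (448, 130, -72, 85)]
262 [(400, 44, -3, 214), (406, 46, -2, 215), (412, 43, 9, 234), (418, 45, 10, 237), (424, 47, 11, 238), (430, 138, -114, 25), (436, 121, -82, 79), (442, 125, -79, 84), (448, 131, -79, 84)]
268 [(400, 44, -7, 213), (406, 46, -5, 216), (412, 43, 7, 236), (418, 43, 11, 242), (424, 45, 11, 242), (430, 48, 10, 242), (436, 53, 7, 236), (442, 126, -86, 83), (448, 132, -86, 84)]
275 [(400, 44, -11, 214), (406, 43, -2, 228), (412, 43, 3, 236), (418, 43, 8, 243), (424, 44, 11, 248), (430, 46, 11, 248), (436, 49, 11, 247), (442, 54, 6, 241), (448, 162, -131, 26)]
```

>>> move_arm(commands="0 0 -0.4 0;0 0 -0.8 0;0 0 -1.1 0;0 0 -1.1 0")

```text
time_s: 13.52
position: [0.5025, 0.0852, 0.1717]
tool_rot: [[-0.0, 0.97, 0.243], [-0.0, 0.243, -0.97], [-1.0, -0.0, -0.0]]
ft_force: [0.4, 0.4, -0.3]
width: 0.997
```

>>> move_arm(commands="0 0 -0.2 0;0 0 -0.4 0;0 0 -0.5 0;0 0 -0.5 0")

```text
time_s: 14.02
position: [0.5027, 0.0852, 0.1668]
tool_rot: [[0.0, 0.97, 0.243], [0.0, 0.243, -0.97], [-1.0, 0.0, -0.0]]
ft_force: [-0.3, 1.0, 2.7]
width: 1.002
```

```bash
python3 chk.py w10
```

```text
14.075 [-1.80500187  0.51598427  3.59951638] [0.50268173 0.08524832 0.16682483]
rail top [0.2107 0.2118 0.212 ] ptr 72 [0.205  0.2062 0.2073]
```

>>> move_arm(commands="0 0 -0.1 0;0 0 -0.1 0;0 0 -0.1 0;0 0 0.5 0;0 0 2 0;0 0 4 0;-3 0 6 0;-5 0 9 0;-5.5 5 9 0;-5.5 9 9 0;-5.5 9 9 0;-5.5 9 9 0")

```text
time_s: 15.58
position: [0.4478, 0.1743, 0.2573]
tool_rot: [[0.0, 0.97, 0.242], [-0.001, 0.242, -0.97], [-1.0, 0.0, 0.001]]
ft_force: [-0.2, -0.5, 0.1]
width: 0.999
```

```bash
python3 chk.py w11; python3 - <<'E'
import cv2,numpy as np
from h import *
f=np.load('pics/w11.npz')['p'].astype(int)
for nm,M in (('mark',(f[...,0]>140)&(f[...,1]<60)&(f[...,2]<60)),('ptr',(f[...,0]>180)&(f[...,1]>160)&(f[...,2]<70))):
    v,u=np.nonzero(M);W=np.array([world('wrist','w11',a,b) for a,b in zip(u,v)])
    W=W[(W[:,2]>.19)&(W[:,2]<.22)]
    if nm=='mark': W=W[(W[:,1]>.226)&(W[:,1]<.245)]
    else: W=W[(W[:,1]>.211)&(W[:,1]<.226)]
    print(nm,len(W),np.median(W,0).round(4),np.percentile(W[:,2],[10,90]).round(4))
E
```

```text
15.625 [ 0.15845062  0.30042642 -0.31809962] [0.44775235 0.17432871 0.25726284]
rail top [0.2097 0.2108 0.211 ] ptr 77 [0.2044 0.2054 0.2063]
mark 530 [0.5409 0.2486 0.2066] [0.2049 0.2056 0.2066 0.21   0.2111]
mark 214 [0.5408 0.2359 0.2058] [0.205  0.2067]
ptr 163 [0.5418 0.2191 0.2054] [0.2046 0.2062]
```

The pointer and mark tops agree within 0.5 mm (0.2054 against 0.2058). Now to the lever, passing in front of the sander with the gripper shut.

>>> move_arm(commands="0 -5 0 -3;0 -11 0 -8;0 -17 0 -13;0 -23 0 -18;0 -29 0 -21;0 -35 0 -21;4 -38.4 0 -21;10 -38.4 0 -21;15 -38.4 0 -21;19.3 -38.2 0 -21;19.3 -38.2 0 -21;19.3 -38.2 0 -21", grip=1)

```text
time_s: 17.12
position: [0.639, -0.2087, 0.2568]
tool_rot: [[-0.002, 0.992, -0.124], [-0.001, -0.124, -0.992], [-1.0, -0.001, 0.001]]
ft_force: [-1.5, -0.1, -0.4]
width: -0.003
```

```bash
python3 - <<'E'
from h import *
print(r.observe()['position'],r.observe()['tool_rot'][:,1],r.observe()['joint_positions'].round(2));look('wrist','w12')
E
```

```text
[ 0.63896386 -0.20867853  0.25684204] [ 0.99227984 -0.12401002 -0.00149452] [-0.    0.66  0.57  1.27 -0.35  1.3   0.43]
```

View pics/w12.png

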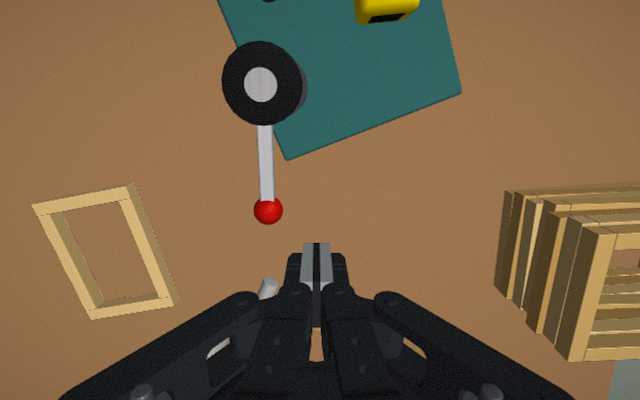

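```bash
python3 - <<'E'
from h import *
f=np.load('pics/w12.npz');pos=f['pos'];J=np.array([.9923,-.124,0]);Z=np.array([-.124,-.9923,0])
for n,u,v in [('hub',261,84),('ball',268,207),('bar',265,150),('bar',266,185),('tipL',308,247),('tip',317,246),('f',294,262),('f',340,262),('f',317,270),('f',290,285),('f',345,285)]:
    W=world('wrist','w12',u,v,1); print(n,W.round(4),((W-pos)@J).round(3),((W-pos)@Z).round(3),(W-pos)[2].round(3))
E
```

```text
hub [ 0.6031 -0.1159  0.1482] -0.047 -0.088 -0.109
ball [ 0.5894 -0.2275  0.1468] -0.047 0.025 -0.11
bar [ 0.5953 -0.1731  0.1415] -0.048 -0.03 -0.115
bar [ 0.5901 -0.207   0.1409] -0.049 0.004 -0.116
tipL [ 0.6365 -0.1975  0.2968] -0.004 -0.011 0.04
tip [ 0.6408 -0.198   0.2958] 0.001 -0.011 0.039
f [ 0.6297 -0.2008  0.3036] -0.01 -0.007 0.047
f [ 0.6508 -0.2033  0.3039] 0.011 -0.007 0.047
f [ 0.6407 -0.1983  0.3167] 0.0 -0.011 0.06
f [ 0.631  -0.1947  0.3308] -0.01 -0.013 0.074
f [ 0.6514 -0.1983  0.3293] 0.011 -0.012 0.072
```

The view shows the hub at (261,84), the bar running down to the ball at (268,207), and the fingers shut at (317,246), about 48 mm on the +x side of the bar. The fingers' visible end is about 38 mm behind the nominal TCP, so I'll go down to TCP z≈0.075.

>>> move_arm(commands="0 0 -5 0;0 0 -10 0;0 0 -15 0;0 0 -18.2 0;0 0 -18.2 0;-1 0.12 -18.2 0;-2 0.25 -18.2 0;-2 0.25 -18.2 0;-2 0.25 -18.2 0")

```text
time_s: 18.3
position: [0.6211, -0.2043, 0.0757]
tool_rot: [[0.002, 0.993, -0.121], [-0.0, -0.121, -0.993], [-1.0, 0.002, -0.0]]
ft_force: [0.3, 0.6, 0.7]
width: -0.001
```

>>> move_arm(commands="-0.25 0.03 0 0;-0.5 0.06 0 0;-0.8 0.1 0 0;-0.8 0.1 0 0")

```text
time_s: 18.8
position: [0.6123, -0.2033, 0.0747]
tool_rot: [[-0.0, 0.993, -0.121], [0.0, -0.121, -0.993], [-1.0, -0.0, -0.0]]
ft_force: [0.1, 0.8, 0.7]
width: 0.002
```

>>> move_arm(commands="-0.44 -0.04 0 -2.9;-0.88 -0.07 0 -5.7;-1.32 -0.06 0 -8.6;-1.76 -0.05 0 -11.5;-1.76 -0.05 0 -11.5")

```text
time_s: 19.42
position: [0.5943, -0.2037, 0.0748]
tool_rot: [[-0.001, 0.948, -0.317], [0.0, -0.317, -0.948], [-1.0, -0.001, 0.0]]
ft_force: [0.2, 0.1, 0.1]
width: -0.001
```

```bash
cat > lev.py <<'E'
from h import *
import sys
t=sys.argv[1]
look('top',t); f=np.load(f'pics/{t}.npz');p=f['p'].astype(int)
M=(p[...,0]>140)&(p[...,1]<70)&(p[...,2]<70);M[:150]=0;M[225:]=0;M[:,:330]=0;M[:,420:]=0
v,u=np.nonzero(M);W=np.array([world('top',t,a,b) for a,b in zip(u,v)])
m=np.median(W,0);s=r.observe();T=s['position']
c=np.array([.601,-.116]);a=lambda q:np.degrees(np.arctan2(*(q[:2]-c)[::-1])).round(1)
print(s['time_s'],len(W),'ball',m.round(3),'lever deg',a(m),'tcp deg',a(T),s['ft_force'].round(1))
E
python3 lev.py l1
```

```text
return _methods._mean(a, axis=axis, dtype=dtype,
  ret = ret.dtype.type(ret / rcount)
Traceback (most recent call last):
  File "lev.py", line 9, in <module>
    print(s['time_s'],len(W),'ball',m.round(3),'lever deg',a(m),'tcp deg',a(T),s['ft_force'].round(1))
                                                           ~^^^
  File "lev.py", line 8, in <lambda>
    c=np.array([.601,-.116]);a=lambda q:np.degrees(np.arctan2(*(q[:2]-c)[::-1])).round(1)
                                                                ~^^^^
IndexError: invalid index to scalar variable.
```

```bash
cat > lev.py <<'E'
from h import *
import sys
t=sys.argv[1]
c=np.array([.601,-.116]);a=lambda q:np.degrees(np.arctan2(*(q[:2]-c)[::-1])).round(1)
for n in ('wrist','scene'):
    look(n,t+n); f=np.load(f'pics/{t+n}.npz');p=f['p'].astype(int)
    M=(p[...,0]>120)&(p[...,1]<70)&(p[...,2]<70)
    v,u=np.nonzero(M);W=np.array([world(n,t+n,x,y) for x,y in zip(u,v)])
    if len(W): W=W[(abs(np.hypot(W[:,0]-c[0],W[:,1]-c[1])-.12)<.025)&(abs(W[:,2]-.137)<.025)]
    if len(W): m=np.median(W,0);print(n,len(W),'ball',m.round(3),'lever deg',a(m))
s=r.observe();T=s['position'];print(s['time_s'],'tcp deg',a(T),s['ft_force'].round(1))
E
python3 lev.py l2
```

```text
19.575 tcp deg -94.3 [-0.1 -0.3 -0. ]
```

View pics/l2wrist.png

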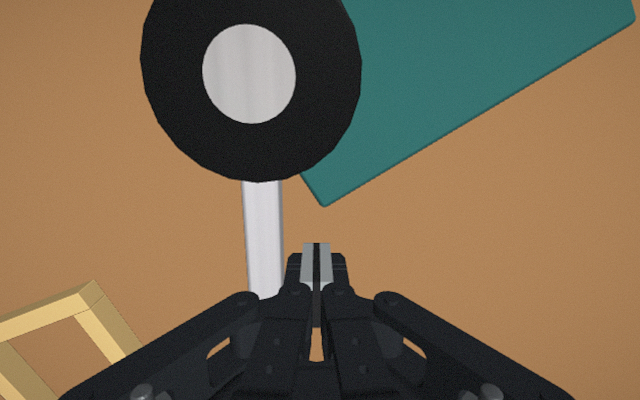

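The hub is at (250,73) and the bar at (243–283, 180–290). The fingers (290–345, 250) sit right beside the bar's +x side. I'll track the bar's angle from its depth points.

```bash
cat > lev.py <<'E'
from h import *
import sys
t=sys.argv[1]
if t!='l2wrist': look('wrist',t)
f=np.load(f'pics/{t}.npz');p=f['p'].astype(int)
M=(p.min(2)>125)&(p.max(2)-p.min(2)<40)
v,u=np.nonzero(M);W=np.array([world('wrist',t,x,y) for x,y in zip(u[::4],v[::4])])
H=W[(W[:,2]>.145)&(W[:,2]<.155)&(np.hypot(W[:,0]-.601,W[:,1]+.116)<.03)]; c=H[:,:2].mean(0) if len(H)>500 else np.array([.6025,-.116])
c=np.array([.602,-.116]) if 1 else c
d=np.hypot(W[:,0]-c[0],W[:,1]-c[1]);B=W[(d>.036)&(d<.1)&(abs(W[:,2]-.14)<.004)]
a=lambda q:np.degrees(np.arctan2(*(q[:2]-c)[::-1])).round(1)
L=cv2.fitLine(B[:,:2].astype(np.float32),cv2.DIST_HUBER,0,.01,.01).ravel()
s=r.observe();print(s['time_s'],'hub',len(H),H.mean(0).round(4) if len(H) else '','bar',len(B),a(np.median(B,0)),np.degrees(np.arctan2(L[1],L[0])).round(1),'tcp',a(s['position']),s['ft_force'].round(1))
E
python3 lev.py l2wrist
```

```text
19.575 hub 1793 [ 0.6024 -0.1155  0.1479] bar 1075 -107.4 70.5 tcp -94.9 [-0.1 -0.3 -0. ]
```

>>> move_arm(commands="-0.44 0.05 0 -2.9;-0.87 0.11 0 -5.7;-0.87 0.11 0 -5.7")

```text
time_s: 19.95
position: [0.5857, -0.2026, 0.0748]
tool_rot: [[-0.001, 0.912, -0.41], [0.0, -0.41, -0.912], [-1.0, -0.001, 0.0]]
ft_force: [0.0, -0.8, 0.1]
width: 0.001
```

```bash
python3 lev.py l3
```

```text
20.0 hub 1791 [ 0.6024 -0.1154  0.1478] bar 1052 -112.6 67.1 tcp -100.6 [-0.3  0.8  1.1]
```

>>> move_arm(commands="-0.22 0.04 0 -1.4;-0.43 0.09 0 -2.9;-0.43 0.09 0 -2.9")

```text
time_s: 20.38
position: [0.5817, -0.2018, 0.0748]
tool_rot: [[-0.0, 0.89, -0.455], [-0.0, -0.455, -0.89], [-1.0, -0.0, 0.0]]
ft_force: [0.4, -0.9, 1.3]
width: -0.003
```

>>> move_arm(commands="-0.22 0.06 0 -1.4;-0.43 0.12 0 -2.9;-0.43 0.12 0 -2.9")

```text
time_s: 20.75
position: [0.5773, -0.2006, 0.0748]
tool_rot: [[-0.001, 0.866, -0.5], [0.0, -0.5, -0.866], [-1.0, -0.001, 0.0]]
ft_force: [0.9, -0.8, 0.0]
width: -0.004
```

```bash
python3 lev.py l4
```

```text
20.8 hub 1792 [ 0.6025 -0.1155  0.1478] bar 1033 -118.3 63.5 tcp -106.3 [ 0.6 -1.1 -0.9]
```

>>> move_arm(commands="-0.21 0.06 0 -1.4;-0.42 0.13 0 -2.9;-0.42 0.13 0 -2.9")

```text
time_s: 21.18
position: [0.5731, -0.1992, 0.0748]
tool_rot: [[-0.001, 0.84, -0.543], [0.0, -0.543, -0.84], [-1.0, -0.001, 0.0]]
ft_force: [0.2, -1.1, 0.8]
width: 0.002
```

>>> move_arm(commands="-0.2 0.08 0 -1.4;-0.41 0.16 0 -2.9;-0.41 0.16 0 -2.9")

```text
time_s: 21.55
position: [0.569, -0.1975, 0.0748]
tool_rot: [[-0.001, 0.811, -0.585], [0.0, -0.585, -0.811], [-1.0, -0.001, 0.0]]
ft_force: [-0.5, -1.3, -0.1]
width: 0.0
```

```bash
python3 lev.py l5
```

```text
21.6 hub 1784 [ 0.6025 -0.1156  0.1478] bar 1029 -123.9 62.4 tcp -112.0 [ 0.2 -1.4 -0. ]
```

>>> move_arm(commands="-0.2 0.08 0 -1.4;-0.4 0.17 0 -2.9;-0.4 0.17 0 -2.9")

```text
time_s: 21.98
position: [0.5676, -0.1972, 0.0753]
tool_rot: [[0.005, 0.78, -0.625], [-0.003, -0.625, -0.78], [-1.0, 0.006, -0.0]]
ft_force: [4.7, -4.2, -3.3]
width: -0.0
```

>>> move_arm(commands="-0.2 0.1 0 -1.4;-0.4 0.2 0 -2.9;-0.4 0.2 0 -2.9")

```text
time_s: 22.35
position: [0.5632, -0.1952, 0.0752]
tool_rot: [[0.004, 0.748, -0.664], [-0.003, -0.664, -0.748], [-1.0, 0.005, -0.0]]
ft_force: [3.6, -3.1, -1.2]
width: -0.0
```

```bash
python3 lev.py l6
```

```text
22.4 hub 1765 [ 0.6025 -0.1156  0.1478] bar 1001 -128.4 52.3 tcp -116.2 [ 4.3 -3.5 -0.7]
```

>>> move_arm(commands="-0.12 0.06 0 -0.9;-0.23 0.13 0 -1.7;-0.23 0.13 0 -1.7")

```text
time_s: 22.78
position: [0.5585, -0.1923, 0.0748]
tool_rot: [[-0.001, 0.728, -0.685], [0.001, -0.685, -0.728], [-1.0, -0.001, 0.0]]
ft_force: [0.5, -3.0, -0.0]
width: 0.001
```

>>> move_arm(commands="-0.12 0.06 0 -0.9;-0.23 0.13 0 -1.7;-0.23 0.13 0 -1.7")

```text
time_s: 23.15
position: [0.5559, -0.1902, 0.0744]
tool_rot: [[-0.002, 0.708, -0.706], [0.002, -0.706, -0.708], [-1.0, -0.003, -0.0]]
ft_force: [0.8, -0.1, 0.8]
width: 0.0
```

```bash
python3 lev.py l7
```

```text
23.2 hub 1778 [ 0.6025 -0.1156  0.1478] bar 1022 -136.5 46.7 tcp -121.7 [-0.4  0.   0. ]
```

Force fell from 6.5 N to 0 and the lever moved ahead of the finger, which suggests the click. I'll back off and measure the lever's rest angle.

>>> move_arm(commands="0.4 -0.4 0 0;0.8 -0.8 0 0;1.2 -1.2 0 0;1.2 -1.2 0 0")

```text
time_s: 23.7
position: [0.5691, -0.2041, 0.0748]
tool_rot: [[0.0, 0.707, -0.707], [-0.0, -0.707, -0.707], [-1.0, 0.0, 0.0]]
ft_force: [-0.1, -0.2, 0.3]
width: 0.002
```

```bash
python3 lev.py l8; python3 - <<'E'
from h import *
# bar edges/centreline in world, per radius
for t in ('l5','l6','l7','l8'):
    f=np.load(f'pics/{t}.npz');p=f['p'].astype(int);M=(p.min(2)>110)&(p.max(2)-p.min(2)<45)
    v,u=np.nonzero(M);W=np.array([world('wrist',t,x,y) for x,y in zip(u,v)]);c=np.array([.6025,-.1157])
    d=np.hypot(W[:,0]-c[0],W[:,1]-c[1]);k=(abs(W[:,2]-.141)<.003)&(d>.036)&(d<.075);W,d=W[k],d[k]
    A=np.degrees(np.arctan2(W[:,1]-c[1],W[:,0]-c[0]))
    print(t,[(round(float(x),3),*np.percentile(A[abs(d-x)<.003],[3,97]).round(1).tolist()) for x in (.04,.048,.056,.064,.072) if (abs(d-x)<.003).sum()>20])
E
```

```text
23.75 hub 1789 [ 0.6026 -0.1157  0.1479] bar 1208 -141.0 35.3 tcp -110.7 [-0.1 -0.1 -0.5]
l5 [(0.04, -134.8, -116.2), (0.048, -133.4, -118.0), (0.056, -132.2, -119.3), (0.064, -131.4, -120.1), (0.072, -130.8, -120.6)]
l6 [(0.04, -138.7, -120.6), (0.048, -137.4, -122.1), (0.056, -136.2, -123.3), (0.064, -135.5, -124.2), (0.072, -134.9, -124.8)]
l7 [(0.04, -147.0, -128.8), (0.048, -145.7, -130.6), (0.056, -144.3, -131.7), (0.064, -143.9, -132.5), (0.072, -143.0, -133.2)]
l8 [(0.04, -151.6, -133.7), (0.048, -150.2, -135.4), (0.056, -149.1, -136.6), (0.064, -148.3, -137.4), (0.072, -147.6, -138.1)]
```

With the finger off it, the lever rests at −142.8°, about 0.29 rad past where the screw went tight (≈−126°): one click. I'll retreat upward and recheck the guard.

>>> move_arm(commands="1 -1 3 0;2 -2 8 0;2 -2 13 0;2 -2 18 0;-4 -2 18 10;-10 0 18 20;-13 6 18 30;-13 12 18 40;-13 18 18 50;-13 24 18 57;-13 30 18 59;-13 36 18 59")

```text
time_s: 25.25
position: [0.4384, 0.1583, 0.2551]
tool_rot: [[0.001, 0.97, 0.243], [0.001, 0.243, -0.97], [-1.0, 0.001, -0.0]]
ft_force: [0.4, -0.3, -0.4]
width: 0.002
```

>>> move_arm(commands="1 2 0 0;1 2 0 0;1 2 0 0")

```text
time_s: 25.62
position: [0.4485, 0.1746, 0.2548]
tool_rot: [[-0.001, 0.971, 0.24], [-0.001, 0.24, -0.971], [-1.0, -0.001, 0.001]]
ft_force: [-0.6, -0.1, 0.4]
width: 0.002
```

```bash
python3 chk.py w20; python3 - <<'E'
from h import *
f=np.load('pics/w20.npz')['p'].astype(int)
for nm,M in (('mark',(f[...,0]>140)&(f[...,1]<60)&(f[...,2]<60)),('ptr',(f[...,0]>180)&(f[...,1]>160)&(f[...,2]<70))):
    v,u=np.nonzero(M);W=np.array([world('wrist','w20',a,b) for a,b in zip(u,v)])
    W=W[(W[:,2]>.19)&(W[:,2]<.22)]; lo,hi=(.226,.245) if nm=='mark' else (.211,.226)
    W=W[(W[:,1]>lo)&(W[:,1]<hi)]
    print(nm,len(W),np.median(W,0).round(4) if len(W) else '')
p,_=look('top','top9'); p=p.astype(int)
M=(p[...,0]>140)&(p[...,1]<70)&(p[...,2]<70);M[:150]=0;M[212:]=0;M[:,:330]=0;M[:,420:]=0
v,u=np.nonzero(M);W=np.array([world('top','top9',a,b) for a,b in zip(u,v)]);m=np.median(W,0);print('ball',m.round(3),np.degrees(np.arctan2(m[1]+.116,m[0]-.602)))
E
```

```text
25.675 [ 0.00149001  0.10385147 -0.47355954] [0.44845367 0.17464828 0.2547707 ]
rail top [0.2097 0.2107 0.2109] ptr 78 [0.2044 0.2053 0.2065]
mark 543 [0.5407 0.2489 0.2068] [0.2048 0.2057 0.2068 0.2102 0.2111]
mark 213 [0.5407 0.2358 0.2058]
ptr 174 [0.5418 0.219  0.2053]
ball [ 0.508 -0.185  0.146] -143.58886025920006
```

```bash
python3 -c "
from bench import r
print(r.sign_off())"
```

```text
the job is handed in; nothing more can be done
None
```

The guard is level with the red mark, the clamp lever has clicked once, and the job is handed in. No verdict was reported.

**Guard:** I pushed it up by friction with a fingertip on the rail's front. It crept about 3 mm up as I let go, which left it about 6 mm high. I then pressed it back down with a fingertip on top of the rail. The last wrist-camera check had the pointer's top at 0.2053 m and the flat clip's top at 0.2058 m.

**Lever:** The force rose to about 6.5 N and then dropped to 0, and I stopped there and backed off. With nothing touching it, the lever rests at about −143° in both the wrist and top cameras. That is about 0.29 rad past where the screw went tight, which fits one click.

**Unclear points:**
- **Fingertips:** They showed 37 to 50 mm short of the stated TCP, so my first approach passed over the rail without touching it.
- **Red clip:** It has a raised tab about 4.5 mm above its flat part. I took the flat part as the mark. If the tab is the mark, the pointer is about 4 to 5 mm low, still within the 6 mm allowed.
- **Frames and tools:** I did not measure their positions at the end. I felt no unplanned contact.

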